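# Sweep the loose furniture glides into the key tray

### The arm

A 6-joint arm with a two-finger parallel gripper is mounted at the origin on the work surface. World frame = base frame: x ahead of the robot, y to its left, z up, the work surface at z = 0. Lengths are in m, angles in rad, forces in N, time in s.
With the tool pointing down it reaches from about 0.25 to 0.775 m from the base axis. Payload 8.9 kg.
Tool frame: the origin (TCP) lies midway between the tips of the shut fingers; the grasp point (between the pads) lies 19 mm behind it; z points along the fingers, y is the line along which they close (so a half turn about z gives the same grasp; the last joint's range is limited). The gripper opens to 85 mm and grips with 20 to 120 N. Pads are 22 mm wide; open, the fingers measure 114 mm over their backs; the gripper's body (76 mm by 85 mm) begins 54 mm behind the grasp point. The pads swing forward as they close: fully open they stand 13 mm farther back than shut.
Start: joints at [1.185, 0.291, -0.153, 1.127, 0, 1.431], TCP at [0.128, 0.509, 0.231] pointing down, gripper open.
Joint ranges: [-2.52, 2.52], [-0.91, 1.74], [-1.3, 1.37], [-1.96, 2.02], [-1.52, 1.47], [-3.14, 3.14]. Speed limits (rad/s): [2.22, 2.22, 2.79, 3.14, 3.14, 3.14].

### API

Orientations are given as a unit quaternion [w, x, y, z].
In Python, from bench import monitor, cams, job gives the robot as it stands.
- The arm moves only by the tool arm_command, never from a script. Its argument "commands" is a list that holds one entry, the list of rows, each a list of 7 numbers: the shift along the tool's x, y, z in units of 0.06 m (1.0 is 0.06 m), then the turn, a rotation vector about the tool's x, y, z in units of 0.5 rad (1.0 is 0.5 rad), then the opening, from 0 (shut) to 1 (fully open). A call has 1 to 20 rows; each row shifts and turns the commanded pose from where the row before left it, along the tool's axes as they then stand; what a row does not reach is not made up. A row lasts 1/8 s, in which the tool goes at most 62.5 mm and 10.7 degrees, less where a joint would pass 70% of its speed; a pose out of reach is approached as far as the arm can. A call with a number of a shift or a turn outside -1 to 1 is refused whole. A call with a gripper value outside its range is refused whole. The fingers move at their own pace and stop on an object; "force" is the grip in N (left out, the last holds). Time passes only in rows, so rows that do not move let the fingers close. It gives the time, the measured TCP pose, the force, the opening and the grip force at its end, in the units of the state.
- monitor.read_state(): the state, without advancing time (a new reading comes with each control period).
- cams.camera(name): name is "scene" or "top"; returns a dict with "color" (480x640x3 uint8, red, green, blue), "depth" (480x640 float32, m along the optical axis (not along the pixel's ray), 0 where there is no reading), "mtx" (3x3 intrinsics, pixels), "position" and "orientation" of the camera in the world. Camera axes: x right, y down, z forward; pixel columns grow to the right and rows downward; lengths in m; the calibration is good to about 2 mm. A picture is of the moment at which its call begins.
- job.close_job(): hands the job in; it is judged then, once.
The state is a dict: "clock": time; "qpos": joint angles; "joint_velocities": joint speeds; "joint_torque": joint torques, N m; "position": TCP position; "eef_rot": TCP orientation; "force": force on the tool from outside, world axes, zero at the start; "wrist_torque": the same for the moment, N m; "width": finger opening in m; "finger_force": force on a finger pad.
Only numpy, scipy, OpenCV 4.12 (cv2) and the standard library are available. Lean on these libraries where they do the work, as an engineer would, in place of code of your own. Each camera call takes 0.05 s, during which the arm holds its last target. There are 200 camera calls.

### The job

Sweep the three loose grey furniture glides along the shelf into the open side of the low three-sided wooden key tray, until all three lie flat and fully inside it. Only push them lightly with the closed fingers: do not pinch, lift or tip them. Leave everything else on the shelf where it stands.

Things in the scene. Friction and masses are not known exactly. Their poses are not given: they have to be found in the camera images.
- tray: fixed dark-wood key tray on the shelf: a low three-sided fence with no floor (the shelf is its floor). Outside 180 mm along its x, 140 mm along its y; walls 10 mm thick, 26 mm high. Origin at the centre of its footprint, on the shelf top (z = 0); its +y axis points out of the open side. Inside: x from -80 to +80 mm, y from -60 mm (back wall) to +70 mm (the open mouth)
- tray_mouth (a point): middle of the tray's open mouth, on the shelf top, 70 mm from the tray's origin along its +y
- glide_a: loose grey furniture glide, a flat disc 36 mm across and 12 mm thick, about 30 g, lying flat on the shelf, 60 to 240 mm in front of the tray's mouth; it slides easily on the shelf, and the straight way to the tray is clear. Origin at the centre of its underside
- glide_b: loose grey furniture glide, a flat disc 36 mm across and 12 mm thick, about 30 g, lying flat on the shelf, 60 to 240 mm in front of the tray's mouth; it slides easily on the shelf, and the straight way to the tray is clear. Origin at the centre of its underside
- glide_c: loose grey furniture glide, a flat disc 36 mm across and 12 mm thick, about 30 g, lying flat on the shelf, 60 to 240 mm in front of the tray's mouth; it slides easily on the shelf, and the straight way to the tray is clear. Origin at the centre of its underside
- grip_ring: grey hand-grip ring lying flat, 72 mm outside, 38 mm hole, 22 mm high, origin at the centre of its underside; loose, to be left alone
- wedge: black plastic doorstop wedge, 108 mm long (along its x), 40 mm wide, 6 to 29 mm high, origin at the centre of its underside; loose, to be left alone
- mug: stainless steel mug, 76 mm across, 88 mm high, handle at its +y reaching about 35 mm out, origin at the centre of its underside; loose, to be left alone
- polish_tin: round metal shoe-polish tin, 74 mm across, 24 mm high, origin at the centre of its underside; loose, to be left alone
- kettlebell: pink vinyl kettlebell, 2 kg, 108 mm across, 154 mm high, origin at the centre of its underside; loose, to be left alone
- shoe_brush: wooden shoe brush with black bristles, 160 mm long (along its x), 50 mm wide, 45 mm high, origin at the centre of its underside; loose, to be left alone
- spray: white spray bottle of shoe protector, 52 mm across, 150 mm high, origin at the centre of its underside; loose, to be left alone

How it is judged:
At the end, for the whole second after the job is handed in: All three glides lie flat on the shelf at rest, wholly behind the line of the tray's mouth (2 mm tolerance) and between its walls; none of the other things has moved more than 20 mm (x of glide_a in the frame of tray between -0.066 and 0.066 m and y of glide_a in the frame of tray between -0.046 and 0.054 m and height (world z) of each of glide_a, glide_b, glide_c below 0.004 m and angle between each of glide_a, glide_b, glide_c's own z axis and vertical below 0.15 rad and linear speed of each of glide_a, glide_b, glide_c below 0.01 m/s and x of glide_b in the frame of tray between -0.066 and 0.066 m and y of glide_b in the frame of tray between -0.046 and 0.054 m and x of glide_c in the frame of tray between -0.066 and 0.066 m and y of glide_c in the frame of tray between -0.046 and 0.054 m and distance of each of grip_ring, wedge, mug, polish_tin, kettlebell, shoe_brush, spray from where it was at the start of the episode below 0.02 m); the robot touches nothing.
It fails at once if a glide is lifted off the shelf or tipped on edge (its underside's centre more than 12 mm up) (height (world z) of any of glide_a, glide_b, glide_c above 0.012 m).
It fails at once if a glide is pinched or pressed with more than 15 N (contact force between the fingers and glide_a above 15 N or contact force between the fingers and glide_b above 15 N or contact force between the fingers and glide_c above 15 N).
It fails at once if one of the other things on the shelf is shifted more than 20 mm (distance of any of grip_ring, wedge, mug, polish_tin, kettlebell, shoe_brush, spray from where it was at the start of the episode above 0.02 m).
It also fails if it takes over 61 s, if anything falls off the work surface, if the arm or the gripper's body presses on something with over 40 N, if the wrist force passes 120 N, or if a joint passes its speed limit or range.

## Working session

There is one attempt and no reset: what is moved stays moved. The work goes in short steps, Python scripts to look and compute and a tool call to move; the robot and the scene stay as the last step left them, time stands still between calls to the robot, and variables do not carry over. Pictures are saved under pics/ and viewed, at most 10 in all, crops included, and the job is handed in when it is done.

Besides the shell and the picture viewer there is one more tool, called as name([rows], argument=value, ...), one row to a line, values as JSON. arm_command: Moves the arm, as the interface text tells. Shifts and turns lie within -1 to 1; 1 stands for 0.06 m of shift or 0.5 rad of turn. Its arguments: {"type":"object","properties":{"commands":{"type":"array"},"force":{"type":"number"}},"required":["commands"]}

```bash
mkdir -p pics; cat > h.py <<'E'
import numpy as np, cv2
from scipy.spatial.transform import Rotation as R
from bench import monitor, cams, job
def rot(q): return R.from_quat([q[1],q[2],q[3],q[0]]).as_matrix()
def save(n,f):
    c=cams.camera(n); cv2.imwrite(f,c['color'][...,::-1]); np.savez('/tmp/'+n,**c); return c
def ray(c,uv,z):
    uv=np.atleast_2d(uv).astype(float); d=np.c_[uv,np.ones(len(uv))]@np.linalg.inv(c['mtx']).T@rot(c['orientation']).T
    p=np.array(c['position']); return p+d*((z-p[2])/d[:,2])[:,None]
def cloud(c):
    v,u=np.mgrid[:480,:640]; d=c['depth'].reshape(-1,1)
    P=(np.c_[u.ravel(),v.ravel(),np.ones(u.size)]@np.linalg.inv(c['mtx']).T)*d
    return (P@rot(c['orientation']).T+np.array(c['position'])).reshape(480,640,3)
E
python3 - <<'E'
from h import *
for n in('scene','top'):
    c=save(n,f'pics/{n}0.png'); print(n,c['position'],c['orientation'],c['mtx'])
s=monitor.read_state(); print(s['clock'],s['position'],s['eef_rot'],s['width'])
E
```

```text
scene [1.04452833 0.08401675 0.68666747] [-0.20054249  0.61031258  0.72564189 -0.24646523] [[444.22153682   0.         322.34699678]
 [  0.         444.22153682 242.41576105]
 [  0.           0.           1.        ]]
top [ 0.3803071  -0.01998197  1.5086975 ] [ 0.04653578 -0.69962362  0.71165318 -0.04371446] [[613.29295799   0.         313.37183876]
 [  0.         613.29295799 231.62914564]
 [  0.           0.           1.        ]]
0.1 [0.12811578 0.50872762 0.23079227] [-1.35686133e-04  1.23094970e-01  9.92394726e-01 -5.64110456e-04] 0.08525458126576906
```

View pics/top0.png

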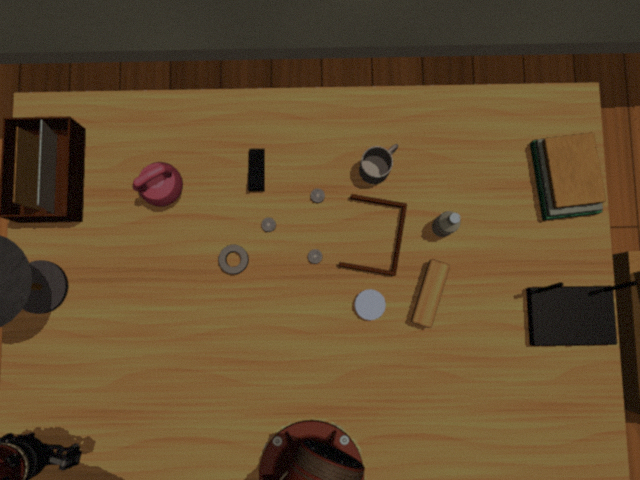

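View pics/scene0.png

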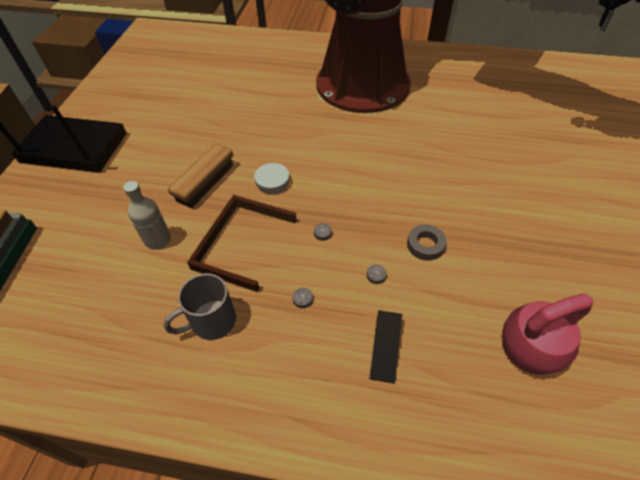

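The top view shows glides at about (317,196), (269,225) and (315,257). The tray's wall ends are near (350,198) and (340,266), with its back corners near (405,204) and (395,274). The scene view shows the glides at about (303,298), (376,273) and (322,231). Next I'll measure them in both views.

```bash
cat > m.py <<'E'
from h import *
def blobs(c,seeds,r=12):
    hsv=cv2.cvtColor(c['color'],cv2.COLOR_RGB2HSV); m=(hsv[...,1]<90).astype(np.uint8)
    n,l,s,ce=cv2.connectedComponentsWithStats(m); o=[]
    for u,v in seeds:
        k=[i for i in range(1,n) if np.hypot(*(ce[i]-(u,v)))<r and s[i,4]>30]
        for i in k: o.append(ce[i]); print((u,v),ce[i].round(1),s[i])
    return np.array(o)
def tri(c1,a,c2,b):
    out=[]
    for p,q in zip(a,b):
        P1,P2=np.array(c1['position']),np.array(c2['position']); d1=ray(c1,p,0)[0]-P1; d2=ray(c2,q,0)[0]-P2
        t=np.linalg.lstsq(np.c_[d1,-d2],P2-P1,rcond=None)[0]; A,B=P1+t[0]*d1,P2+t[1]*d2
        out.append(np.r_[(A+B)/2,np.linalg.norm(A-B)])
    return np.array(out)
E
python3 - <<'E'
from m import *
np.set_printoptions(precision=4,suppress=True)
T=dict(np.load('/tmp/top.npz'));S=dict(np.load('/tmp/scene.npz'))
a=blobs(T,[(317,196),(269,225),(315,257)]); b=blobs(S,[(303,298),(376,273),(322,231)])
if len(a)==len(b)==3: print(tri(T,a,S,b))
print('ray top z=.01',ray(T,a,.01)); print('ray scene',ray(S,b,.008))
# tray
for n,c,box in(('top',T,(330,185,415,285)),('scene',S,(180,190,305,295))):
    hsv=cv2.cvtColor(c['color'],cv2.COLOR_RGB2HSV); m=((hsv[...,2]<110)&(hsv[...,1]>90)).astype(np.uint8); x0,y0,x1,y1=box
    k=np.zeros_like(m);k[y0:y1,x0:x1]=m[y0:y1,x0:x1]
    N,l,s,ce=cv2.connectedComponentsWithStats(k); i=1+np.argmax(s[1:,4]); print(n,s[i])
    v,u=np.nonzero(l==i)
    if n=='top':
        # tray seen from above: top surface at z=.026
        r=cv2.minAreaRect(np.c_[u,v].astype(np.float32)); bx=cv2.boxPoints(r); P=ray(c,bx,.026); print(bx,P,np.linalg.norm(np.diff(P,axis=0),axis=1),P.mean(0))
X=cloud(T)
for nm,(u,v) in dict(mug=(376,165),tin=(370,305),ring=(233,260),wedge=(257,170),spray=(446,224),brush=(430,293)).items(): print(nm,ray(T,(u,v),.02)[0][:2],X[v,u])
v,u=196,317; print(X[196,317],X[225,269],X[257,315],X[235,370],X[269,365])
E
```

```text
(317, 196) [317.3 195.2] [311 189  14  14 154]
(269, 225) [268.2 224.2] [262 218  14  14 156]
(315, 257) [314.6 256. ] [308 249  14  15 161]
(303, 298) [302.2 297. ] [293 288  20  19 297]
(376, 273) [376.1 273.3] [367 265  19  18 264]
(322, 231) [322.2 230.9] [314 224  17  15 213]
[[ 0.6643 -0.0265  0.0063  0.0008]
 [ 0.5935  0.0962  0.0072  0.0009]
 [ 0.5127 -0.0175  0.0071  0.0002]]
ray top z=.01 [[ 0.6637 -0.0269  0.01  ]
 [ 0.5932  0.0956  0.01  ]
 [ 0.5125 -0.0176  0.01  ]]
ray scene [[ 0.6652 -0.0258  0.008 ]
 [ 0.594   0.0966  0.008 ]
 [ 0.5134 -0.0172  0.008 ]]
top [ 336  194   72   83 1388]
[[335.2761 268.2775]
 [348.1111 192.4342]
 [408.0858 202.5837]
 [395.2508 278.4271]] [[ 0.4805 -0.0671  0.026 ]
 [ 0.6664 -0.1026  0.026 ]
 [ 0.6385 -0.2489  0.026 ]
 [ 0.4535 -0.2112  0.026 ]] [0.1892 0.1489 0.1887] [ 0.5597 -0.1575  0.026 ]
scene [ 187  195  112   97 2274]
mug [ 0.7354 -0.1738] [ 0.7386 -0.1751  0.0069]
tin [ 0.391  -0.1491] [ 0.3909 -0.1483  0.0292]
ring [0.5053 0.1812] [0.5066 0.1832 0.0047]
wedge [0.7281 0.1216] [0.7284 0.1217 0.0185]
spray [ 0.5847 -0.3407] [ 0.5724 -0.3213  0.11  ]
brush [ 0.4173 -0.2946] [ 0.4166 -0.2893  0.0489]
[ 0.6621 -0.0261  0.0083] [0.5904 0.0932 0.0159] [ 0.5094 -0.0186  0.0177] [ 0.5631 -0.1556  0.0013] [ 0.4773 -0.1387  0.0287]
```

```bash
cat > p.py <<'E'
from m import *
np.set_printoptions(precision=3,suppress=True)
C=np.array([.562,-.159]);X=np.array([.982,-.188]);Y=np.array([.188,.982])
def tr(p): d=np.array(p)[:2]-C; return np.array([d@X,d@Y])
def wo(t): return C+t[0]*X+t[1]*Y
def plan(g,t,back=.044,stop=.029,z=.13):
    """world glide g, tray-frame target t: tool moves to stand behind g and push along tool -x"""
    s=monitor.read_state(); M=rot(s['eef_rot']); p=np.array(s['position'])
    g=np.array(g)[:2]; w=wo(t); d=(w-g); L=np.linalg.norm(d); d/=L; st=g-d*back
    yaw=np.arctan2(-d[1],-d[0]); cur=np.arctan2(M[1,0],M[0,0]); dy=(yaw-cur+np.pi)%(2*np.pi)-np.pi
    print('t',s['clock'],'pos',p,'tool',M.round(3).tolist()); print('glide tray',tr(g),'start',st,'end',w-d*stop,'yaw deg',np.degrees(yaw))
    print('shift now-frame units to start at z',z,(M.T@(np.r_[st,z]-p))/.06,'turn z units',-dy/.5,'push units',(L+back-stop)/.06)
E
python3 - <<'E'
from p import *
for g,t in(((.6643,-.0265),(.025,-.02)),((.5127,-.0175),(-.025,-.02)),((.5935,.0962),(0,.02))): plan(g,t)
E
```

```text
t 0.1 pos [0.128 0.509 0.231] tool [[-0.97, 0.244, -0.0], [0.244, 0.97, -0.001], [0.0, -0.001, -1.0]]
glide tray [0.076 0.149] start [0.685 0.013] end [ 0.596 -0.158] yaw deg 62.53902772741854
shift now-frame units to start at z 0.13 [-11.014  -5.751   1.685] turn z units 3.6065292935417417 push units 3.1959324924376666
t 0.1 pos [0.128 0.509 0.231] tool [[-0.97, 0.244, -0.0], [0.244, 0.97, -0.001], [0.0, -0.001, -1.0]]
glide tray [-0.075  0.13 ] start [0.507 0.026] end [ 0.53  -0.145] yaw deg 97.6418984992749
shift now-frame units to start at z 0.13 [-8.086 -6.256  1.686] turn z units 2.381207949799788 push units 2.8806977158583273
t 0.1 pos [0.128 0.509 0.231] tool [[-0.97, 0.244, -0.0], [0.244, 0.97, -0.001], [0.0, -0.001, -1.0]]
glide tray [-0.017  0.257] start [0.599 0.14 ] end [ 0.569 -0.111] yaw deg 83.28367155222749
shift now-frame units to start at z 0.13 [-9.107 -4.043  1.683] turn z units 2.8824046197488897 push units 4.203128901403432
```

arm_command([
  [[-0.55,-0.29,0,0,0,0,0],[-0.55,-0.29,0,0,0,0,0],[-0.55,-0.29,0,0,0,0,0],[-0.55,-0.29,0,0,0,0,0],[-0.55,-0.29,0,0,0,0,0],[-0.55,-0.29,0,0,0,0,0],[-0.55,-0.29,0,0,0,0,0],[-0.55,-0.29,0,0,0,0,0],[-0.55,-0.29,0,0,0,0,0],[-0.55,-0.29,0,0,0,0,0],[-0.55,-0.29,0,0,0,0,0],[-0.55,-0.29,0,0,0,0,0],[-0.55,-0.29,0,0,0,0,0],[-0.55,-0.29,0,0,0,0,0],[-0.55,-0.29,0,0,0,0,0],[-0.55,-0.29,0,0,0,0,0],[-0.55,-0.29,0,0,0,0,0],[-0.55,-0.29,0,0,0,0,0],[-0.55,-0.29,0,0,0,0,0],[-0.55,-0.29,0,0,0,0,0]],
])

```text
clock: 2.6
position: [0.6838, 0.0095, 0.2308]
eef_rot: [-0.0, 0.123, 0.992, 0.0]
force: [1.1, 0.5, 0.1]
width: 0.0001
finger_force: 0.0
```

arm_command([
  [[0,0,0,0,0,0.33,0],[0,0,0,0,0,0.33,0],[0,0,0,0,0,0.33,0],[0,0,0,0,0,0.33,0],[0,0,0,0,0,0.33,0],[0,0,0,0,0,0.33,0],[0,0,0,0,0,0.33,0],[0,0,0,0,0,0.33,0],[0,0,0,0,0,0.33,0],[0,0,0,0,0,0.33,0],[0,0,0,0,0,0.31,0],[0,0,0,0,0,0,0]],
])

```text
clock: 4.1
position: [0.683, 0.0104, 0.2308]
eef_rot: [-0.0, 0.855, 0.519, -0.0]
force: [-0.1, 0.2, -0.0]
width: 0.0
finger_force: 0.0
```

```bash
python3 - <<'E'
from p import *
plan((.6643,-.0265),(.025,-.02))
E
```

```text
t 4.1 pos [0.683 0.01  0.231] tool [[0.462, 0.887, -0.001], [0.887, -0.462, 0.0], [-0.0, -0.001, -1.0]]
glide tray [0.076 0.149] start [0.685 0.013] end [ 0.596 -0.158] yaw deg 62.53902772741854
shift now-frame units to start at z 0.13 [0.044 0.008 1.68 ] turn z units -0.001318781187738871 push units 3.1959324924376666
```

arm_command([
  [[0.1,0,0.5,0,0,0,0],[0,0,0.5,0,0,0,0],[0,0,0.5,0,0,0,0],[0,0,0.5,0,0,0,0],[0,0,0.5,0,0,0,0],[0,0,0.5,0,0,0,0],[0,0,0.4,0,0,0,0],[0,0,0.2,0,0,0,0],[0,0,0.14,0,0,0,0],[0,0,0,0,0,0,0],[0,0,0,0,0,0,0]],
])

```text
clock: 5.48
position: [0.6866, 0.0157, 0.0078]
eef_rot: [0.0, 0.855, 0.519, 0.001]
force: [-1.1, 0.9, 0.2]
width: 0.0003
finger_force: 0.0
```

arm_command([
  [[-0.1,0,0,0,0,0,0],[-0.1,0,0,0,0,0,0],[-0.1,0,0,0,0,0,0],[-0.1,0,0,0,0,0,0],[-0.1,0,0,0,0,0,0],[-0.1,0,0,0,0,0,0],[-0.1,0,0,0,0,0,0],[-0.1,0,0,0,0,0,0],[-0.1,0,0,0,0,0,0],[-0.1,0,0,0,0,0,0],[0,0,0,0,0,0,0]],
])

```text
clock: 6.85
position: [0.658, -0.038, 0.0069]
eef_rot: [-0.0, 0.855, 0.518, -0.0]
force: [0.5, 0.3, 0.2]
width: 0.0001
finger_force: 0.0
```

```bash
python3 - <<'E'
from p import *
c=save('scene','pics/s1.png'); cv2.imwrite('pics/s1c.png',cv2.resize(c['color'][170:330,170:410,::-1],None,fx=3,fy=3))
print(monitor.read_state()['position'])
E
```

```text
[ 0.658 -0.038  0.007]
```

View pics/s1c.png

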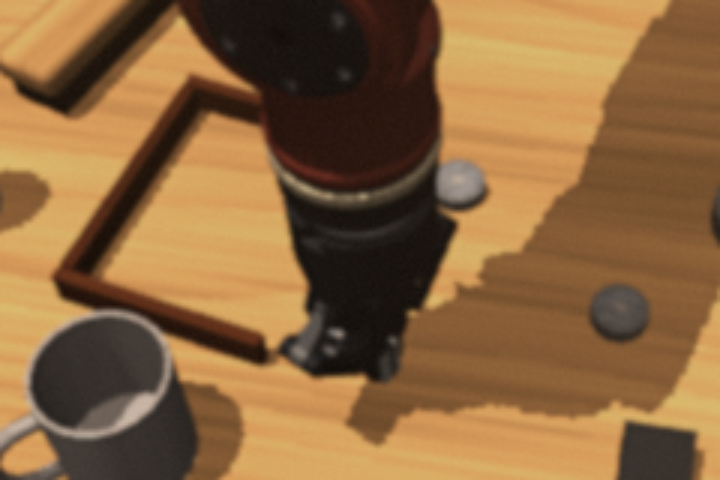

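The crop shows the gripper hiding glide A, just past the near wall's end at crop (265,350). Glides B (620,312) and C (460,185) haven't moved. I'll check from the top camera.

```bash
python3 - <<'E'
from p import *
c=save('top','pics/t1.png'); cv2.imwrite('pics/t1c.png',cv2.resize(c['color'][140:300,240:440,::-1],None,fx=3.5,fy=3.5,interpolation=cv2.INTER_CUBIC))
E
```

```text
(no output)
```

View pics/t1c.png

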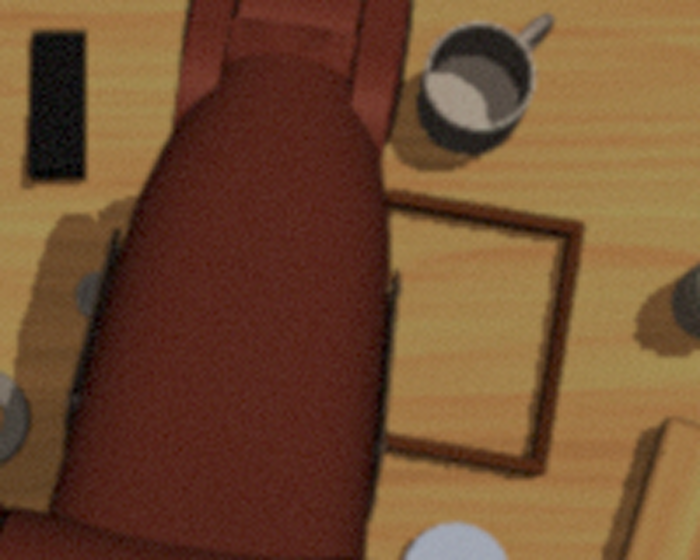

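```bash
python3 - <<'E'
from p import *
S=dict(np.load('/tmp/scene.npz'))
def pj(p):
    q=rot(S['orientation']).T@(np.array(p)-S['position']); q=S['mtx']@q; return q[:2]/q[2]
for p in((.645,-.064,.008),(.658,-.038,.007),(.658,-.038,.05)):
    u=pj(p); print(p,u,(u-(170,170))*3)
cv2.imwrite('pics/s1d.png',cv2.resize(np.clip(S['color'][260:310,240:330,::-1]*2.,0,255).astype(np.uint8),None,fx=8,fy=8,interpolation=cv2.INTER_CUBIC))
E
```

```text
(0.645, -0.064, 0.008) [283.6   284.184] [340.799 342.552]
(0.658, -0.038, 0.007) [296.322 292.802] [378.966 368.406]
(0.658, -0.038, 0.05) [294.883 279.775] [374.649 329.324]
```

View pics/s1d.png

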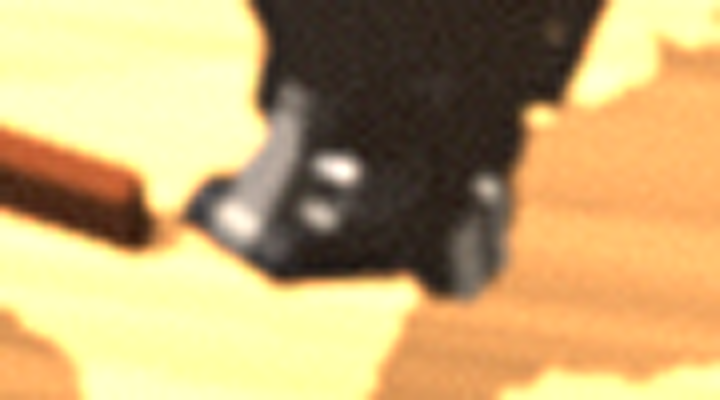

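```bash
python3 - <<'E'
from p import *
S=dict(np.load('/tmp/scene.npz')); W=cloud(S); M=rot(monitor.read_state()['eef_rot']); p=np.array([.658,-.038,.007])
q=(W-p)@M
for u,v in((266,286),(270,288),(275,292),(282,293),(290,293),(298,295),(301,290),(280,284),(280,280),(276,274),(300,282),(290,285)): print((u,v),W[v,u],'tool',q[v,u])
E
```

```text
(266, 286) [ 0.708 -0.07   0.102] tool [-0.005  0.059 -0.095]
(270, 288) [ 0.711 -0.062  0.103] tool [ 0.003  0.058 -0.096]
(275, 292) [ 0.715 -0.054  0.1  ] tool [ 0.012  0.058 -0.093]
(282, 293) [ 0.703 -0.047  0.079] tool [ 0.012  0.044 -0.072]
(290, 293) [ 0.689 -0.039  0.058] tool [ 0.014  0.028 -0.051]
(298, 295) [ 0.669 -0.032  0.019] tool [ 0.01   0.007 -0.012]
(301, 290) [ 0.662 -0.028  0.026] tool [ 0.011 -0.001 -0.019]
(280, 284) [ 0.694 -0.052  0.09 ] tool [ 0.004  0.038 -0.083]
(280, 280) [ 0.641 -0.071  0.014] tool [-0.037  0.    -0.007]
(276, 274) [ 0.692 -0.056  0.115] tool [-0.     0.039 -0.108]
(300, 282) [ 0.658 -0.029  0.045] tool [ 0.008 -0.004 -0.038]
(290, 285) [ 0.678 -0.041  0.065] tool [ 0.007  0.019 -0.058]
```

The depth shows the knuckles are above 50 mm, well clear of the walls. It also shows glide A dead ahead of the fingers at tool y≈0, so I'll push on.

arm_command([
  [[-0.11,0,0,0,0,0,0],[-0.11,0,0,0,0,0,0],[-0.11,0,0,0,0,0,0],[-0.11,0,0,0,0,0,0],[-0.11,0,0,0,0,0,0],[-0.11,0,0,0,0,0,0],[-0.11,0,0,0,0,0,0],[-0.11,0,0,0,0,0,0],[-0.11,0,0,0,0,0,0],[-0.11,0,0,0,0,0,0],[-0.11,0,0,0,0,0,0],[-0.11,0,0,0,0,0,0],[-0.11,0,0,0,0,0,0],[-0.11,0,0,0,0,0,0],[-0.11,0,0,0,0,0,0],[-0.11,0,0,0,0,0,0],[-0.11,0,0,0,0,0,0],[-0.11,0,0,0,0,0,0],[-0.11,0,0,0,0,0,0],[-0.1,0,0,0,0,0,0]],
])

```text
clock: 9.45
position: [0.5973, -0.1544, 0.0069]
eef_rot: [0.0, 0.855, 0.518, 0.0]
force: [0.5, 0.2, 0.4]
width: 0.0
finger_force: 0.1
```

arm_command([
  [[0,0,0,0,0,0,0],[0.1,0,0,0,0,0,0],[0.3,0,-0.3,0,0,0,0],[0.3,0,-0.3,0,0,0,0],[0.5,0,-0.4,0,0,0,0],[0.6,0,0,0,0,-0.35,0],[0.6,0,0,0,0,-0.35,0],[0.5,0,0,0,0,-0.35,0],[0,0,0,0,0,-0.17,0],[0,0,0,0,0,0,0]],
])

```text
clock: 10.7
position: [0.6622, 0.0069, 0.0668]
eef_rot: [-0.0, 0.66, 0.751, -0.0]
force: [-0.2, -0.4, -0.0]
width: -0.0001
finger_force: 0.0
```

```bash
python3 - <<'E'
from p import *
plan((.5127,-.0175),(-.025,-.02),z=.006)
c=save('scene','pics/s2.png'); m=(cv2.cvtColor(c['color'],cv2.COLOR_RGB2HSV)[...,1]<90).astype(np.uint8)
n,l,s,ce=cv2.connectedComponentsWithStats(m)
for i in range(1,n):
    if 60<s[i,4]<600: P=ray(c,ce[i],.007)[0]; print(ce[i],s[i],P,tr(P))
cv2.imwrite('pics/s2c.png',cv2.resize(c['color'][170:330,170:410,::-1],None,fx=3,fy=3))
E
```

```text
t 10.7 pos [0.662 0.007 0.067] tool [[-0.129, 0.992, -0.0], [0.992, 0.129, 0.0], [0.0, -0.0, -1.0]]
glide tray [-0.075  0.13 ] start [0.507 0.026] end [ 0.53  -0.145] yaw deg 97.6418984992749
shift now-frame units to start at z 0.006 [ 0.652 -2.527  1.014] turn z units -0.007652786480411677 push units 2.8806977158583273
[228.401  10.691] [223   0  11  24 162] [-0.318 -0.467  0.007] [-0.806 -0.468]
[110.949  31.838] [ 95  18  39  36 117] [-0.136 -0.779  0.007] [-0.569 -0.74 ]
[301.406 207.802] [288 197  32  18  96] [ 0.461 -0.07   0.007] [-0.116  0.069]
[315.478 226.281] [292 213  53  26 395] [ 0.503 -0.032  0.007] [-0.081  0.113]
[230.613 248.404] [222 241  18  16 240] [ 0.584 -0.182  0.007] [ 0.026 -0.018]
[317.953 270.902] [310 256  17  28 338] [ 0.606 -0.009  0.007] [0.015 0.156]
[376.068 273.475] [367 265  19  18 265] [0.594 0.097 0.007] [-0.017  0.257]
```

View pics/s2c.png

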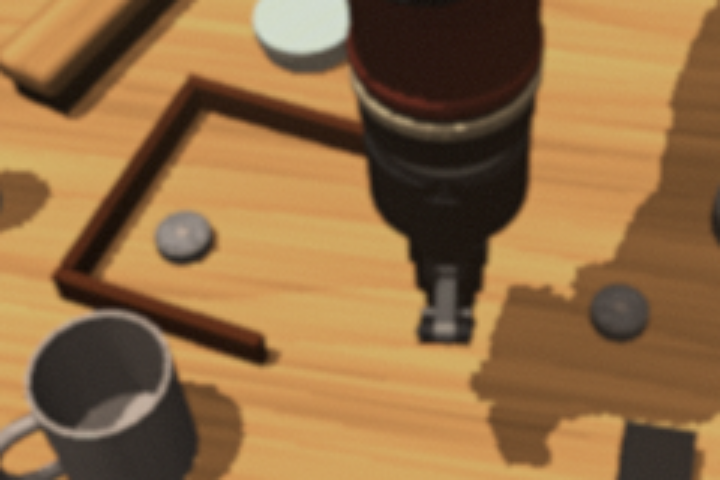

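Glide A lies inside the tray at crop (184,237), tray frame (26,-18) mm, as planned. Next is glide C.

arm_command([
  [[0.25,-0.4,0,0,0,0,0],[0.25,-0.5,0,0,0,0,0],[0.25,-0.5,0,0,0,0,0],[0,-0.5,0,0,0,0,0],[0,-0.4,0,0,0,0,0],[0,-0.23,0,0,0,0,0],[0,0,0.3,0,0,0,0],[0,0,0.3,0,0,0,0],[0,0,0.25,0,0,0,0],[0,0,0.15,0,0,0,0],[0,0,0,0,0,0,0],[0,0,0,0,0,0,0]],
])

```text
clock: 12.25
position: [0.5062, 0.0309, 0.0073]
eef_rot: [0.0, 0.66, 0.751, 0.0]
force: [-0.5, 0.3, -0.4]
width: 0.0
finger_force: 0.0
```

```bash
python3 - <<'E'
from p import *
plan((.5127,-.0175),(-.025,-.02),z=.006)
E
```

```text
t 12.25 pos [0.506 0.031 0.007] tool [[-0.128, 0.992, 0.001], [0.992, 0.128, -0.0], [-0.0, 0.001, -1.0]]
glide tray [-0.075  0.13 ] start [0.507 0.026] end [ 0.53  -0.145] yaw deg 97.6418984992749
shift now-frame units to start at z 0.006 [-0.081 -0.     0.021] turn z units -0.009085214319939361 push units 2.8806977158583273
```

arm_command([
  [[-0.11,0,0,0,0,0,0],[-0.11,0,0,0,0,0,0],[-0.11,0,0,0,0,0,0],[-0.11,0,0,0,0,0,0],[-0.11,0,0,0,0,0,0],[-0.11,0,0,0,0,0,0],[-0.11,0,0,0,0,0,0],[-0.11,0,0,0,0,0,0],[-0.11,0,0,0,0,0,0],[-0.11,0,0,0,0,0,0],[-0.11,0,0,0,0,0,0]],
])

```text
clock: 13.62
position: [0.5153, -0.0415, 0.0069]
eef_rot: [0.0, 0.66, 0.751, -0.0]
force: [-0.3, 0.2, 1.0]
width: 0.0003
finger_force: 0.2
```

```bash
python3 - <<'E'
from p import *
c=save('scene','pics/s3.png'); W=cloud(c); s=monitor.read_state(); q=(W-np.array(s['position']))@rot(s['eef_rot'])
m=(W[...,2]>.006)&(W[...,2]<.022)&(abs(q[...,1])<.03)&(q[...,0]>-.06)&(q[...,0]<-.008)&(cv2.cvtColor(c['color'],cv2.COLOR_RGB2HSV)[...,1]<90)
print(m.sum(),q[m].min(0),q[m].max(0),np.median(W[m],0))
E
```

```text
207 [-0.044 -0.02  -0.012] [-0.008  0.021  0.   ] [ 0.525 -0.069  0.013]
```

Glide C is centred in front of the fingers, so I'll finish that push.

arm_command([
  [[-0.11,0,0,0,0,0,0],[-0.11,0,0,0,0,0,0],[-0.11,0,0,0,0,0,0],[-0.11,0,0,0,0,0,0],[-0.11,0,0,0,0,0,0],[-0.11,0,0,0,0,0,0],[-0.11,0,0,0,0,0,0],[-0.11,0,0,0,0,0,0],[-0.11,0,0,0,0,0,0],[-0.11,0,0,0,0,0,0],[-0.11,0,0,0,0,0,0],[-0.11,0,0,0,0,0,0],[-0.11,0,0,0,0,0,0],[-0.11,0,0,0,0,0,0],[-0.11,0,0,0,0,0,0],[-0.11,0,0,0,0,0,0],[0,0,0,0,0,0,0],[0.1,0,0,0,0,0,0],[0.3,0,-0.3,0,0,0,0],[0.3,0,-0.4,0,0,0,0]],
])

```text
clock: 16.18
position: [0.5226, -0.1023, 0.0499]
eef_rot: [-0.001, 0.66, 0.751, -0.0]
force: [0.3, -0.1, 0.4]
width: -0.0002
finger_force: 0.0
```

arm_command([
  [[0.6,0,-0.4,0,0,0,0],[0.7,0,-0.3,0,0,0.2,0],[0.7,0,0,0,0,0.3,0],[0.7,0,0,0,0,0,0],[0.7,0,0,0,0,0,0],[0.4,0.4,0,0,0,0,0],[0,0.5,0,0,0,0,0],[0,0.2,0,0,0,0,0],[0,0,0,0,0,0,0]],
])

```text
clock: 17.3
position: [0.5904, 0.1148, 0.0913]
eef_rot: [-0.0, 0.749, 0.663, -0.0]
force: [-0.7, 0.4, -0.1]
width: -0.0001
finger_force: 0.0
```

```bash
python3 - <<'E'
from p import *
c=save('scene','pics/s4.png'); m=(cv2.cvtColor(c['color'],cv2.COLOR_RGB2HSV)[...,1]<90).astype(np.uint8)
n,l,s,ce=cv2.connectedComponentsWithStats(m)
for i in range(1,n):
    if 60<s[i,4]<600: P=ray(c,ce[i],.007)[0]; print(ce[i],s[i],P,tr(P))
plan((.5935,.0962),(0,.02),back=.046,z=.006)
E
```

```text
[228.035   9.783] [223   0  11  24 115] [-0.323 -0.47   0.007] [-0.811 -0.472]
[111.284  31.905] [ 95  18  39  36 116] [-0.135 -0.778  0.007] [-0.569 -0.739]
[404.018 181.269] [380 166  52  24 394] [0.35  0.131 0.007] [-0.262  0.245]
[392.807 230.522] [383 215  19  31 316] [0.489 0.118 0.007] [-0.124  0.259]
[240.913 228.472] [233 221  17  16 218] [ 0.533 -0.176  0.007] [-0.025 -0.022]
[230.635 248.432] [222 241  18  16 241] [ 0.584 -0.182  0.007] [ 0.026 -0.018]
[376.128 273.338] [367 265  19  18 266] [0.593 0.097 0.007] [-0.017  0.257]
t 17.35 pos [0.59  0.115 0.091] tool [[0.121, 0.993, -0.001], [0.993, -0.121, 0.0], [-0.0, -0.001, -1.0]]
glide tray [-0.017  0.257] start [0.599 0.142] end [ 0.569 -0.111] yaw deg 83.28367155222749
shift now-frame units to start at z 0.006 [0.469 0.099 1.418] turn z units -0.007825091696323838 push units 4.2364622347367655
```

C is at (-25,-22) mm, inside the tray. Now glide B.

arm_command([
  [[0.3,0.1,0,0,0,0,0],[0.27,0,0,0,0,0,0],[0,0,0,0,0,0,0],[0,0,0.3,0,0,0,0],[0,0,0.4,0,0,0,0],[0,0,0.4,0,0,0,0],[0,0,0.2,0,0,0,0],[0,0,0.1,0,0,0,0],[0,0,0,0,0,0,0],[0,0,0,0,0,0,0]],
])

```text
clock: 18.6
position: [0.6014, 0.1478, 0.0077]
eef_rot: [0.0, 0.749, 0.663, 0.0]
force: [-0.2, -0.2, 0.0]
width: 0.0003
finger_force: 0.0
```

arm_command([
  [[-0.11,0,0,0,0,0,0],[-0.11,0,0,0,0,0,0],[-0.11,0,0,0,0,0,0],[-0.11,0,0,0,0,0,0],[-0.11,0,0,0,0,0,0],[-0.11,0,0,0,0,0,0],[-0.11,0,0,0,0,0,0],[-0.11,0,0,0,0,0,0],[-0.11,0,0,0,0,0,0],[-0.11,0,0,0,0,0,0],[-0.11,0,0,0,0,0,0],[-0.11,0,0,0,0,0,0],[-0.11,0,0,0,0,0,0],[-0.11,0,0,0,0,0,0],[-0.11,0,0,0,0,0,0],[-0.11,0,0,0,0,0,0],[-0.11,0,0,0,0,0,0],[-0.11,0,0,0,0,0,0],[-0.11,0,0,0,0,0,0],[-0.11,0,0,0,0,0,0]],
])

```text
clock: 21.1
position: [0.5848, 0.0162, 0.0069]
eef_rot: [0.0, 0.749, 0.663, -0.0]
force: [1.3, 1.8, -0.3]
width: -0.0001
finger_force: 0.2
```

```bash
python3 - <<'E'
from p import *
c=save('scene','pics/s5.png'); W=cloud(c); s=monitor.read_state(); p=np.array(s['position']); M=rot(s['eef_rot']); q=(W-p)@M
m=(W[...,2]>.006)&(W[...,2]<.022)&(abs(q[...,1])<.03)&(q[...,0]>-.06)&(q[...,0]<-.008)&(cv2.cvtColor(c['color'],cv2.COLOR_RGB2HSV)[...,1]<90)
print(p,m.sum(),q[m].min(0),q[m].max(0),np.median(W[m],0)); print('to end',(M.T@(np.r_[.569,-.111,.007]-p))/.06)
E
```

```text
[0.585 0.015 0.007] 145 [-0.044 -0.017 -0.008] [-0.011  0.019 -0.   ] [ 0.59  -0.017  0.013]
to end [-2.124 -0.005 -0.001]
```

arm_command([
  [[-0.11,0,0,0,0,0,0],[-0.11,0,0,0,0,0,0],[-0.11,0,0,0,0,0,0],[-0.11,0,0,0,0,0,0],[-0.11,0,0,0,0,0,0],[-0.11,0,0,0,0,0,0],[-0.11,0,0,0,0,0,0],[-0.11,0,0,0,0,0,0],[-0.11,0,0,0,0,0,0],[-0.11,0,0,0,0,0,0],[-0.11,0,0,0,0,0,0],[-0.11,0,0,0,0,0,0],[-0.11,0,0,0,0,0,0],[-0.11,0,0,0,0,0,0],[-0.11,0,0,0,0,0,0],[-0.11,0,0,0,0,0,0],[-0.11,0,0,0,0,0,0],[-0.11,0,0,0,0,0,0],[-0.11,0,0,0,0,0,0],[0,0,0,0,0,0,0]],
])

```text
clock: 23.65
position: [0.5697, -0.1084, 0.0069]
eef_rot: [0.0, 0.749, 0.663, -0.0]
force: [-1.0, -0.6, 0.3]
width: 0.0
finger_force: 0.0
```

arm_command([
  [[0.1,0,0,0,0,0,0],[0.3,0,-0.3,0,0,0,0],[0.3,0,-0.4,0,0,0,0],[0.6,0,-0.5,0,0,0,0],[0.7,0,-0.5,0,0,0,0],[0.7,0,-0.5,0,0,0,0],[0.7,0,-0.4,0,0,0,0],[0.7,0,0,0,0,0,0],[0.7,0,0,0,0,0,0],[0.7,0,0,0,0,0,0],[0,0,0,0,0,0,0],[0,0,0,0,0,0,0]],
])

```text
clock: 25.15
position: [0.6091, 0.2199, 0.1627]
eef_rot: [-0.0, 0.748, 0.663, -0.0]
force: [0.1, -0.3, 1.4]
width: -0.0001
finger_force: 0.0
```

```bash
python3 - <<'E'
from p import *
S=save('scene','pics/s6.png');T=save('top','pics/t6.png')
for c in(S,T):
  m=(cv2.cvtColor(c['color'],cv2.COLOR_RGB2HSV)[...,1]<90).astype(np.uint8)
  n,l,s,ce=cv2.connectedComponentsWithStats(m)
  for i in range(1,n):
    if 60<s[i,4]<600:
      P=ray(c,ce[i],.007)[0]
      if np.abs(tr(P)).max()<.3: print(ce[i],s[i],P,tr(P))
cv2.imwrite('pics/t6c.png',cv2.resize(T['color'][140:330,220:460,::-1],None,fx=3,fy=3,interpolation=cv2.INTER_CUBIC))
E
```

```text
[240.963 228.484] [233 221  17  16 219] [ 0.533 -0.176  0.007] [-0.025 -0.022]
[255.342 243.693] [247 236  18  16 231] [ 0.565 -0.138  0.007] [-0.001  0.021]
[230.701 248.452] [222 241  19  16 241] [ 0.584 -0.182  0.007] [ 0.026 -0.018]
[446.513 223.029] [432 211  29  25 513] [ 0.589 -0.345  0.007] [ 0.061 -0.177]
[380.604 226.509] [374 220  14  14 159] [ 0.583 -0.182  0.007] [ 0.025 -0.018]
[363.389 234.327] [356 228  15  14 162] [ 0.564 -0.139  0.007] [-0.001  0.02 ]
[379.043 246.589] [372 240  15  14 163] [ 0.533 -0.176  0.007] [-0.025 -0.023]
```

View pics/t6c.png

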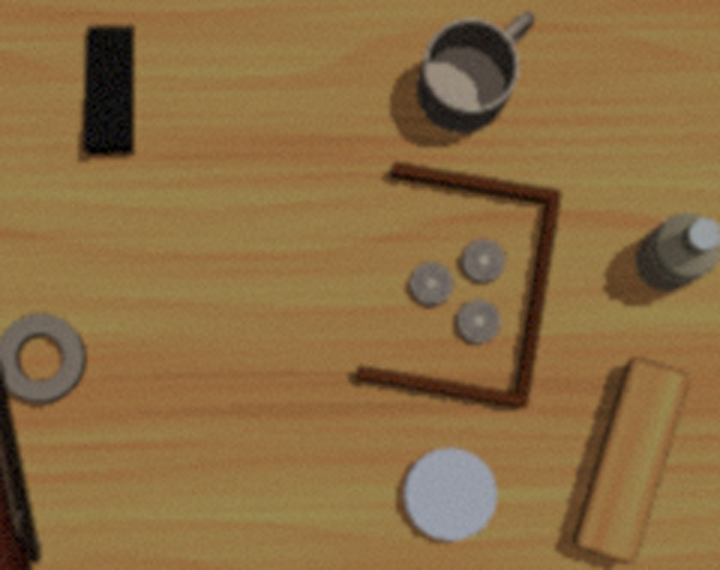

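View pics/s6.png

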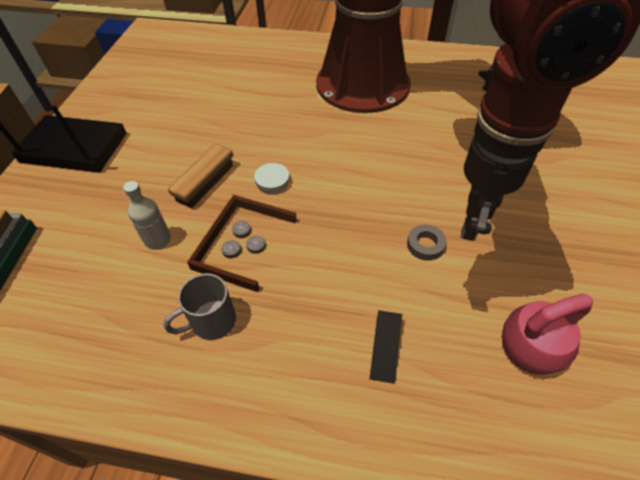

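All three glides lie flat inside the tray: top crop (483,261), (431,284) and (478,321), with the two views agreeing. The wedge, mug, tin, ring, brush, spray and kettlebell stand where they were, and the arm is clear, so I'm handing the job in.

```bash
python3 -c "
from bench import job; print(job.close_job())"
```

```text
the job is handed in; nothing more can be done
None
```

I swept all three glides flat and fully inside the tray, left everything else in place, and handed the job in at about 25 s; the hand-in gave no verdict.

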